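# Turn the sample carousel to the front and pin it for sea

## Robot

A 7-joint arm with a two-finger parallel gripper is mounted at the origin on the work surface. World frame = base frame: x ahead of the robot, y to its left, z up, the work surface at z = 0. Lengths are in m, angles in rad, forces in N, time in s.
With the tool pointing down it reaches from about 0.425 to 0.95 m from the base axis. Payload 16.7 kg.
Tool frame: the origin (TCP) lies at the very end of the fingers, on their centre line; the grasp point (between the pads) lies bot.grip_depth behind it (bot.grip_depth is the distance from the TCP to the grasp point, in m); z points along the fingers, y is the line along which they close (so a half turn about z gives the same grasp; the last joint's range is limited). The gripper opens to 94 mm and grips with 3 to 60 N. Pads are 16 mm wide; open, the fingers measure 119 mm over their backs; the gripper's body (75 mm by 177 mm) begins 78 mm behind the grasp point.
Start: joints at [-1.339, 0.426, 0.074, 1.606, -0.034, 1.111, -0.067], TCP at [0.251, 0.626, 0.175] pointing down, gripper open.
Joint ranges: [-2.85, 2.85], [-0.5, 2.14], [-1.23, 1.37], [0.21, 2.46], [-1.02, 4.16], [0.16, 2.05], [-2.73, 2.73]. Speed limits (rad/s): [1.89, 1.89, 2.39, 2.39, 3.01, 3.01, 3.01].

## Interface

Orientations are given as a unit quaternion [x, y, z, w].
In Python, from bench import bot, cams, ticket gives the robot as it stands.
- The arm moves only by the tool step_arm, never from a script. Its argument "motion" is a list of rows, each an object with "translation": the shift along the world's x, y, z in m, a list of three; "angular": the turn, a rotation vector about the world's x, y, z in rad, a list of three; "gripper": the closure in counts, from 0 (fully open) to 255 (shut). A call has 1 to 10 rows; each row shifts and turns the commanded pose from where the row before left it; what a row does not reach is not made up. A row lasts 1/8 s, in which the tool goes at most 62.5 mm and 10.7 degrees, less where a joint would pass 70% of its speed; a pose out of reach is approached as far as the arm can. A call with a gripper value outside its range is refused whole. The fingers move at their own pace and stop on an object; "newtons" is the grip in N (left out, the last holds). Time passes only in rows, so rows that do not move let the fingers close. It gives the time, the measured TCP pose, the force, the opening and the grip force at its end, in the units of the state.
- bot.state(): the state, without advancing time (a new reading comes with each control period).
- cams.snapshot(name): name is "side" or "top" or "wrist"; returns (picture, depth): 384x512x3 uint8, blue, green, red; 384x512 float32, m along the optical axis (not along the pixel's ray), 0 where there is no reading.
- cams.camera_params(name): a dict with "vfov" (degrees; the focal length in pixels is half the picture's height over the tangent of half this angle, whatever the lens; pixels are square), "cx", "cy" (the principal point, pixels), "rvec" (rotation vector, rad) and "tvec" (3), from world to camera coordinates, as OpenCV has them. Camera axes: x right, y down, z forward; pixel columns grow to the right and rows downward; lengths in m; the calibration is good to about 2 mm. A picture is of the moment at which its call begins: read the wrist's pose just before it. camera_params takes no time and is no camera call; for the wrist camera it gives the pose at the moment of the call.
- ticket.finish_job(): hands the job in; it is judged then, once.
The state is a dict: "clock": time; "joint_positions": joint angles; "joint_velocities": joint speeds; "tau": joint torques, N m; "position": TCP position; "tcp_rot": TCP orientation; "ft_force": force on the tool from outside, world axes, zero at the start; "torque": the same for the moment, N m; "gripper_width": opening from 0.0 (shut) to 1.0 (fully open); "grasp_force": force on a finger pad.
Only numpy, scipy, OpenCV 4.12 (cv2) and the standard library are available. Lean on these libraries where they do the work, as an engineer would, in place of code of your own. Each camera call takes 0.05 s, during which the arm holds its last target. There are 200 camera calls.

## Task

Turn the sample carousel by gently dragging its rim round, until the squat wide jar stands at the front, at the bracket, and stop it there. Then take the steel locking pin from its park block and push it down through the bracket into the platter until it is fully home, so the carousel cannot turn when the ship rolls, and let go. Work gently, never bearing on the carousel with more than about 15 N, and leave the mug, the blue box and the label printer where they are.

Things in the scene. Friction and masses are not known exactly. Their poses are not given: they have to be found in the camera images.
- carousel: Sample carousel fixed to the bench. Origin on the turning axis at bench level, z up. Its own -x axis is its FRONT, roughly facing the robot, where an aluminium bracket stands (40 mm wide, reaching from 163 mm in to 91 mm radius over the platter; arm's underside 57 mm, top 65 mm above the bench). Grey foot, 224 mm diameter, 18 mm high; above it turns the platter.
- axis_top (a point): Point on the turning axis, 46 mm above the bench. White platter: 250 mm diameter, 20 mm thick, flat smooth top, no lugs. On it a smooth clear hood, radius 76.5 mm, 30 mm high, turns along; in it stand seven slim vials (19 mm) and one squat jar (38 mm wide, 42 mm black cap), all 51 mm from the axis.
- rim_back (a point): Fixed point over the free rim band (radii 76.5 to 125 mm), across from the bracket, 104 mm from the axis, 46 mm above the bench. The platter's true top is 41 to 51 mm above the bench, different each time and not measured: find it by touch; it is rigid. Turn it by pressing shut fingertips on the band (6 to 10 N) and dragging along the arc; at 6 N or more the fingers hold it without slipping.
- platter (a joint): Turn of the platter, rad, anticlockwise from above. At 0 and at 2 pi (6.283) jar and slot are at the front, the slot under the bracket's hole; at q the jar lies q anticlockwise of the front. Starts 1.6 to 4.7; stops at -1.0 and 7.28: go down to 0 or up to 6.283. Dry friction 0.22 N m (2 N at the rim): stays where left, does not coast.
- bracket_hole (a point): Centre of the upper mouth of the bracket's vertical hole (12.5 mm diameter, 8 mm deep, through, chamfered), 65 mm above the bench, 107 mm from the axis. The platter has one through slot in the band, in line with the jar, also 107 mm from the axis, 15 mm along the rim by 16 mm radially, chamfered. Platter top: 6 to 16 mm under the bracket.
- pin: Loose steel locking pin, 60 g, upright, 66 mm long. Origin: centre of its lower tip, z to the head. Shank 10 mm diameter, 36 mm long, chamfered tip; head 18 mm diameter, 30 mm tall, gripped from above. Home: head on the bracket, tip 29 mm above the bench; on a misplaced platter it stops 12 to 22 mm higher. Close the fingers along the rim there: the hood is 22 mm from the head.
- park_hole (a point): Centre of the mouth of the 12.5 mm hole in the fixed black park block (60 x 60 mm, 45 mm high) where the pin starts, its head resting on the block's top. The block stands left or right of the carousel, the mug on the other side.
- mug: Green mug, 76 mm wide, 100 mm high, handle to its own +y; origin under its centre. Bystander.
- vial_box: Closed blue plastic box 90 x 130 x 70 mm (x, y, z); origin under its centre. Bystander.
- labeller: Blue hand-held label printer lying on the bench, 190 mm long, 75 mm wide, 41 mm high; origin under its wide half. Bystander.

How it is judged:
On the way, in this order (a step that is already met when the one before it is completed fails the run):
1. the jar stands at the front, its slot under the bracket's hole (within 0.03 rad), the platter at rest ((value of joint platter between -0.03 and 0.03 rad or value of joint platter between 6.25319 and 6.31319 rad) and velocity of joint platter between -0.05 and 0.05 rad/s), for 0.2 s.
2. the pin is home through the bracket and the platter's slot (z of pin in the frame of carousel below 0.033 m and horizontal distance between pin and bracket_hole below 0.005 m and angle between pin's own z axis and vertical below 0.12 rad), for 0.1 s.
At the end, for the whole second after the job is handed in: The platter's joint is within 0.04 rad of 0 or of 2 pi (jar at the front), and the released pin stands at rest in the bracket's hole and the platter's slot: its tip less than 33 mm above the bench, within 5 mm of the hole's axis, tilted less than 0.12 rad (all of step 2 and (value of joint platter between -0.04 and 0.04 rad or value of joint platter between 6.24319 and 6.32319 rad) and linear speed of pin below 0.02 m/s); the robot touches nothing.
It fails at once if the fingers or the arm bear on the carousel with more than 20 N (contact force between any of the fingers, the arm and carousel above 20 N).
It fails at once if the pin is forced against the carousel with more than 25 N (contact force between pin and carousel above 25 N).
It fails at once if the mug is moved more than 30 mm (distance of mug from where it was at the start of the episode above 0.03 m).
It fails at once if the blue box is moved more than 30 mm (distance of vial_box from where it was at the start of the episode above 0.03 m).
It fails at once if the label printer is moved more than 30 mm (distance of labeller from where it was at the start of the episode above 0.03 m).
It also fails if it takes over 64 s, if anything falls off the work surface, if the arm or the gripper's body presses on something with over 40 N, if the wrist force passes 120 N, or if a joint passes its speed limit or range.

## Working session

There is one attempt and no reset: what is moved stays moved. The work goes in short steps, Python scripts to look and compute and a tool call to move; the robot and the scene stay as the last step left them, time stands still between calls to the robot, and variables do not carry over. Pictures are saved under pics/ and viewed, at most 10 in all, crops included, and the job is handed in when it is done.

Besides the shell and the picture viewer there is one more tool, called after "Call:" by a JSON object that holds its "fn" and its "kwargs", one argument or row to a line. step_arm: Moves the arm, as the interface text tells. Its arguments: {"type":"object","properties":{"motion":{"type":"array"},"newtons":{"type":"number"}},"required":["motion"]}

```bash
mkdir -p pics
cat > h.py <<'E'
import numpy as np, cv2
from bench import bot, cams, ticket
def cam(n):
    p=cams.camera_params(n); R=cv2.Rodrigues(np.array(p['rvec'],float))[0]
    return 192/np.tan(np.radians(p['vfov'])/2),p['cx'],p['cy'],R,np.array(p['tvec'],float).ravel()
def cloud(c,d):
    f,cx,cy,R,t=c; v,u=np.mgrid[:d.shape[0],:d.shape[1]]
    P=np.stack([(u-cx)/f*d,(v-cy)/f*d,d],-1)
    return (P-t)@R
def onplane(c,u,v,z):
    f,cx,cy,R,t=c; r=R.T@np.array([(u-cx)/f,(v-cy)/f,1]); o=-R.T@t
    return o+r*(z-o[2])/r[2]
def proj(c,X):
    f,cx,cy,R,t=c; p=R@np.array(X)+t; return p[0]/p[2]*f+cx,p[1]/p[2]*f+cy
E
python3 - <<'E'
from h import *
print(bot.state(),bot.grip_depth)
for n in("top","side"):
    i,d=cams.snapshot(n); c=cam(n); np.savez(n,i=i,d=d); cv2.imwrite(f'pics/{n}.png',i)
    print(n,cams.camera_params(n))
E
```

```text
{'clock': 0.0, 'joint_positions': array([-1.33853886,  0.42668897,  0.07385761,  1.6065988 , -0.03414118,
        1.11081387, -0.06707416]), 'joint_velocities': array([-0.00187467, -0.00132561,  0.00135384, -0.00132861, -0.0013497 ,
       -0.00054502, -0.00018737]), 'tau': array([ 6.26033379e-04, -9.35833812e+01,  3.66698049e+00, -4.54157817e+01,
       -4.88161063e-02,  2.07860529e-02,  1.29193136e-04]), 'position': array([0.25131684, 0.62595683, 0.17460816]), 'tcp_rot': array([ 1.89736431e-01,  9.81834862e-01, -6.18170399e-04, -9.14573072e-05]), 'ft_force': array([-0.18811417,  0.1448735 ,  0.75676034]), 'torque': array([ 0.01519856, -0.05577437,  0.06210558]), 'grasp_force': 0.0, 'gripper_width': 1.0045291291144083} 0.0188
top {'vfov': 47.62355510835303, 'cx': 247.3722765686388, 'cy': 187.33998844872136, 'rvec': array([ 2.14198667, -2.13795208,  0.12299414]), 'tvec': array([0.00801399, 0.57246899, 1.28309285])}
side {'vfov': 53.21132704409404, 'cx': 257.2208290888444, 'cy': 187.05810805612035, 'rvec': array([ 2.10663738, -0.637695  ,  0.34923386]), 'tvec': array([-0.46925581,  0.24581858,  0.72040789])}
```

View pics/top.png

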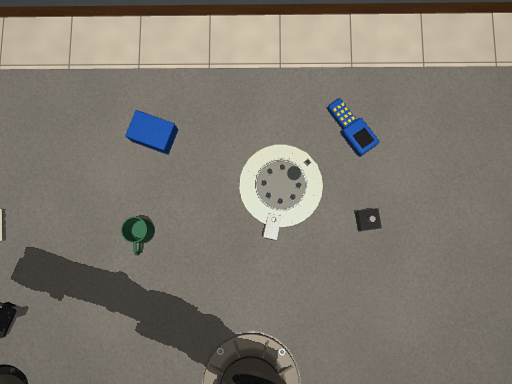

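View pics/side.png

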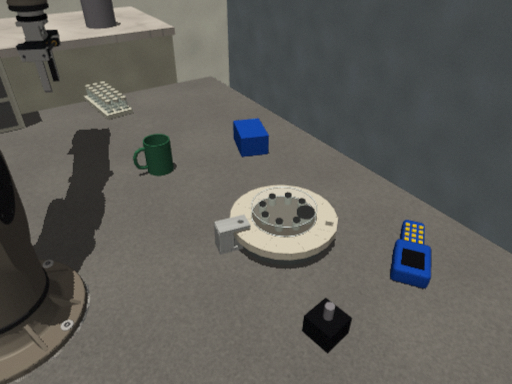

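The top view shows the carousel at (281,186), its bracket at (272,228), the jar at (294,173) and the slot at (307,162). The pin is at (372,218) on the right, with the mug on the left at (138,230). The side view agrees.

Run:
```python
from h import *
z=np.load('top.npz'); i,d=z['i'],z['d']; c=cam('top')
P=cloud(c,d)
for u,v in((250,186),(281,155),(275,220),(372,218),(360,228),(300,270),(415,280)): print(u,v,P[v,u].round(4),i[v,u])
hsv=cv2.cvtColor(i,cv2.COLOR_BGR2HSV); r=(slice(120,260),slice(220,340))
m=np.zeros(d.shape,np.uint8); m[r]=(i[r].min(-1)>185)*255
cn=max(cv2.findContours(m,0,cv2.CHAIN_APPROX_NONE)[0],key=cv2.contourArea)[:,0]
W=np.array([onplane(c,u,v,.046)[:2] for u,v in cn])
from scipy.optimize import least_squares
s=least_squares(lambda p:np.hypot(*(W-p[:2]).T)-p[2],[*W.mean(0),.125],loss='soft_l1',f_scale=.002)
C=s.x[:2];print('centre,rad',s.x)
for n,(u,v),h in(('hole',(273.5,219.5),.065),('slot',(307.5,162),.046),('jar',(294,173),.07),('pinhead',(372.5,218.5),.075),('block',(368.5,219),.045)):
    p=onplane(c,u,v,h)[:2];q=p-C;print(n,p.round(4),np.hypot(*q).round(4),np.degrees(np.arctan2(q[1],q[0])).round(1))
big=np.hstack([cv2.resize(i[205:245,250:300],(400,320),interpolation=2),cv2.resize(i[198:238,345:395],(400,320),interpolation=2)])
cv2.imwrite('pics/crop.png',big)
```

```text
250 186 [0.5743 0.0009 0.0552] [205 227 223]
281 155 [ 0.6702 -0.0931  0.0507] [200 223 222]
275 220 [ 0.4727 -0.0738  0.0514] [103 115 122]
372 218 [ 0.4775 -0.3544  0.0764] [156 158 166]
360 228 [ 0.4502 -0.3282  0.0365] [33 37 38]
300 270 [ 0.3239 -0.1512 -0.0018] [109 118 123]
415 280 [ 0.2958 -0.4973 -0.0016] [112 122 127]
centre,rad [ 0.57832955 -0.09100435  0.12382104]
hole [ 0.4733 -0.0688] 0.1073 168.1
slot [ 0.6494 -0.1736] 0.1089 -49.3
jar [ 0.6113 -0.1302] 0.0513 -49.9
pinhead [ 0.4761 -0.3562] 0.2842 -111.1
block [ 0.4766 -0.3522] 0.2803 -111.3
```

View pics/crop.png

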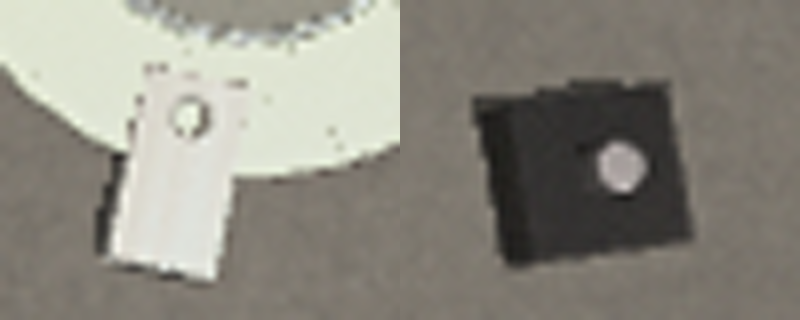

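The front points to 168°. The jar is at -49.7°, so q ≈ 2.49 and the platter needs about 142° clockwise. I'll press at about 110° around the rim and drag to about -32°.

Call:
{"fn": "step_arm", "kwargs": {
  "motion": [
    {"translation":[0.025,-0.05,0],"angular":[0,0,0.0175],"gripper":255},
    {"translation":[0.025,-0.05,0],"angular":[0,0,0.0175],"gripper":255},
    {"translation":[0.025,-0.05,0],"angular":[0,0,0.0175],"gripper":255},
    {"translation":[0.025,-0.05,0],"angular":[0,0,0.0175],"gripper":255},
    {"translation":[0.025,-0.05,0],"angular":[0,0,0.0175],"gripper":255},
    {"translation":[0.025,-0.05,0],"angular":[0,0,0.0175],"gripper":255},
    {"translation":[0.025,-0.05,0],"angular":[0,0,0.0175],"gripper":255},
    {"translation":[0.025,-0.05,0],"angular":[0,0,0.0175],"gripper":255},
    {"translation":[0.025,-0.05,0],"angular":[0,0,0.0175],"gripper":255},
    {"translation":[0.025,-0.05,0],"angular":[0,0,0.0175],"gripper":255}
  ],
  "newtons": 20
}}

```text
clock: 1.35
position: [0.5019, 0.1246, 0.1753]
tcp_rot: [0.103, 0.995, 0.0, 0.0]
ft_force: [0.8, 0.6, 0.2]
gripper_width: 0.007
grasp_force: 0.0
```

Call:
{"fn": "step_arm", "kwargs": {
  "motion": [
    {"translation":[0.014,-0.04,0],"angular":[0,0,0],"gripper":255},
    {"translation":[0.014,-0.04,0],"angular":[0,0,0],"gripper":255},
    {"translation":[0.014,-0.04,-0.01],"angular":[0,0,0],"gripper":255},
    {"translation":[0,0,-0.035],"angular":[0,0,0],"gripper":255},
    {"translation":[0,0,-0.035],"angular":[0,0,0],"gripper":255},
    {"translation":[0,0,-0.03],"angular":[0,0,0],"gripper":255},
    {"translation":[0,0,-0.005],"angular":[0,0,0],"gripper":255},
    {"translation":[0,0,0],"angular":[0,0,0],"gripper":255}
  ]
}}

```text
clock: 2.35
position: [0.5436, 0.0063, 0.0607]
tcp_rot: [0.103, 0.995, -0.0, -0.0]
ft_force: [0.1, 0.6, -0.4]
gripper_width: 0.008
grasp_force: 0.0
```

Run:
```python
from h import *
s=bot.state();print(s['position'],s['ft_force'],s['joint_positions'].round(2))
```

```text
[0.54364603 0.00625182 0.06069719] [ 0.06649818  0.61520537 -0.35700492] [-0.44  0.37  0.38  2.02 -0.19  0.78  1.42]
```

Call:
{"fn": "step_arm", "kwargs": {
  "motion": [
    {"translation":[0,0,-0.004],"angular":[0,0,0],"gripper":255},
    {"translation":[0,0,-0.003],"angular":[0,0,0],"gripper":255},
    {"translation":[0,0,-0.0015],"angular":[0,0,0],"gripper":255},
    {"translation":[0,0,-0.0005],"angular":[0,0,0],"gripper":255},
    {"translation":[0,0,-0.0005],"angular":[0,0,0],"gripper":255},
    {"translation":[0,0,-0.0005],"angular":[0,0,0],"gripper":255},
    {"translation":[0,0,0],"angular":[0,0,0],"gripper":255}
  ]
}}

```text
clock: 3.22
position: [0.5435, 0.0063, 0.0503]
tcp_rot: [0.103, 0.995, -0.0, -0.0]
ft_force: [0.0, -0.6, 0.3]
gripper_width: 0.001
grasp_force: 0.0
```

Call:
{"fn": "step_arm", "kwargs": {
  "motion": [
    {"translation":[0,0,-0.0005],"angular":[0,0,0],"gripper":255},
    {"translation":[0,0,-0.0005],"angular":[0,0,0],"gripper":255},
    {"translation":[0,0,-0.0005],"angular":[0,0,0],"gripper":255},
    {"translation":[0,0,-0.0005],"angular":[0,0,0],"gripper":255},
    {"translation":[0,0,0],"angular":[0,0,0],"gripper":255}
  ]
}}

```text
clock: 3.85
position: [0.5435, 0.0063, 0.0482]
tcp_rot: [0.103, 0.995, -0.0, -0.0]
ft_force: [-0.1, 0.5, 0.4]
gripper_width: 0.003
grasp_force: 0.0
```

Call:
{"fn": "step_arm", "kwargs": {
  "motion": [
    {"translation":[0,0,-0.0005],"angular":[0,0,0],"gripper":255},
    {"translation":[0,0,-0.0005],"angular":[0,0,0],"gripper":255},
    {"translation":[0,0,-0.0005],"angular":[0,0,0],"gripper":255},
    {"translation":[0,0,-0.0005],"angular":[0,0,0],"gripper":255},
    {"translation":[0,0,0],"angular":[0,0,0],"gripper":255}
  ]
}}

```text
clock: 4.47
position: [0.5435, 0.0064, 0.0462]
tcp_rot: [0.103, 0.995, -0.0, -0.0]
ft_force: [0.6, 0.4, 0.2]
gripper_width: 0.006
grasp_force: 0.0
```

Call:
{"fn": "step_arm", "kwargs": {
  "motion": [
    {"translation":[0,0,-0.0005],"angular":[0,0,0],"gripper":255},
    {"translation":[0,0,-0.0005],"angular":[0,0,0],"gripper":255},
    {"translation":[0,0,-0.0005],"angular":[0,0,0],"gripper":255},
    {"translation":[0,0,-0.0005],"angular":[0,0,0],"gripper":255},
    {"translation":[0,0,0],"angular":[0,0,0],"gripper":255}
  ]
}}

```text
clock: 5.1
position: [0.5435, 0.0063, 0.0442]
tcp_rot: [0.103, 0.995, -0.0, -0.0]
ft_force: [-0.4, 0.1, -0.4]
gripper_width: 0.005
grasp_force: 0.0
```

Call:
{"fn": "step_arm", "kwargs": {
  "motion": [
    {"translation":[0,0,-0.0005],"angular":[0,0,0],"gripper":255},
    {"translation":[0,0,-0.0005],"angular":[0,0,0],"gripper":255},
    {"translation":[0,0,-0.0005],"angular":[0,0,0],"gripper":255},
    {"translation":[0,0,0],"angular":[0,0,0],"gripper":255}
  ]
}}

```text
clock: 5.6
position: [0.5435, 0.0063, 0.0427]
tcp_rot: [0.103, 0.995, -0.0, -0.0]
ft_force: [0.1, 0.0, 0.1]
gripper_width: 0.005
grasp_force: 0.0
```

Call:
{"fn": "step_arm", "kwargs": {
  "motion": [
    {"translation":[0,0,-0.0005],"angular":[0,0,0],"gripper":255},
    {"translation":[0,0,-0.0005],"angular":[0,0,0],"gripper":255},
    {"translation":[0,0,0],"angular":[0,0,0],"gripper":255}
  ]
}}

```text
clock: 5.98
position: [0.5435, 0.0064, 0.0417]
tcp_rot: [0.103, 0.995, -0.0, -0.0]
ft_force: [-0.3, 0.5, 0.0]
gripper_width: 0.003
grasp_force: 0.0
```

Call:
{"fn": "step_arm", "kwargs": {
  "motion": [
    {"translation":[0,0,-0.0005],"angular":[0,0,0],"gripper":255},
    {"translation":[0,0,-0.0005],"angular":[0,0,0],"gripper":255},
    {"translation":[0,0,0],"angular":[0,0,0],"gripper":255}
  ]
}}

```text
clock: 6.35
position: [0.5435, 0.0064, 0.0407]
tcp_rot: [0.103, 0.995, -0.0, -0.0]
ft_force: [0.1, -0.9, 0.5]
gripper_width: 0.004
grasp_force: 0.0
```

Run:
```python
from h import *
i,d=cams.snapshot('side'); a=cv2.resize(i[150:270,180:380],(800,480),interpolation=2)
cv2.imwrite('pics/s2.png',a)
c=cam('side');print(proj(c,bot.state()['position']))
for n in['side']:
  P=cloud(c,np.load('side.npz')['d']); print([P[v,u].round(4) for u,v in((240,215),(325,235),(285,245),(300,300),(200,220))])
```

```text
(np.float64(248.35806533084613), np.float64(203.07825601921925))
[array([ 0.4947, -0.0329,  0.0509]), array([ 0.6141, -0.1951,  0.0515]), array([ 0.5216, -0.1711,  0.0506]), array([ 0.4851, -0.2721,  0.0006]), array([ 4.33e-01,  5.91e-02, -3.00e-04])]
```

View pics/s2.png

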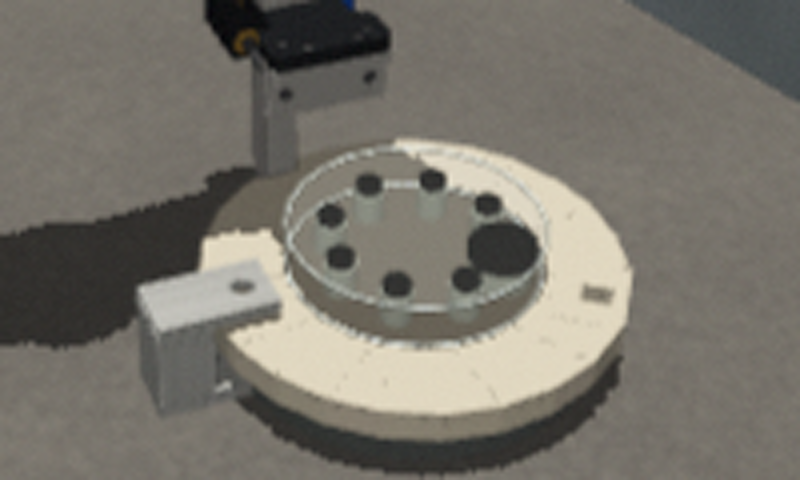

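Run:
```python
from h import *
i,d=cams.snapshot('side');c=cam('side');P=cloud(c,d)
for v in range(160,206,3): print(v,[(P[v,u]*1e3).round().astype(int).tolist() for u in(245,248,251,254)],i[v,248])
s=bot.state();print(s['position'],s['ft_force'])
for z in(.04,.05,.06,.07):print(z,proj(c,[*s['position'][:2],z]))
```

```text
160 [[496, -54, 211], [501, -58, 211], [506, -61, 211], [512, -65, 211]] [32 33 30]
163 [[495, -55, 204], [495, -68, 211], [501, -69, 210], [506, -73, 210]] [31 27 26]
166 [[505, -39, 186], [493, -70, 206], [497, -75, 207], [504, -75, 205]] [15 14 16]
169 [[533, 4, 146], [493, -70, 198], [499, -73, 198], [505, -75, 197]] [91 96 98]
172 [[533, 4, 138], [496, -66, 188], [502, -67, 186], [510, -67, 184]] [88 91 93]
175 [[533, 5, 129], [496, -66, 180], [502, -67, 179], [509, -68, 177]] [89 94 96]
178 [[534, 5, 120], [496, -66, 173], [504, -65, 169], [508, -70, 171]] [89 93 94]
181 [[534, 6, 111], [535, -5, 116], [543, -7, 115], [643, 131, 0]] [88 91 93]
184 [[532, 4, 104], [536, -4, 107], [544, -5, 105], [636, 119, -1]] [88 93 95]
187 [[534, 6, 94], [536, -4, 99], [543, -6, 97], [626, 105, 0]] [88 92 93]
190 [[533, 5, 85], [535, -6, 91], [542, -7, 89], [578, 33, 51]] [88 90 93]
193 [[533, 5, 76], [535, -5, 82], [545, -2, 76], [572, 24, 50]] [81 86 88]
196 [[546, 26, 49], [552, 20, 51], [557, 16, 51], [564, 13, 50]] [ 84  96 100]
199 [[538, 14, 51], [544, 9, 51], [551, 6, 50], [535, -32, 81]] [ 86  98 104]
202 [[533, 5, 50], [538, 0, 50], [545, -4, 50], [528, -42, 81]] [ 83  95 100]
205 [[525, -8, 52], [532, -9, 49], [515, -48, 82], [522, -51, 81]] [ 86  96 104]
[0.54345919 0.00635708 0.04074367] [-0.04527755 -0.14113221  0.10690577]
0.04 (np.float64(248.35773151514135), np.float64(203.31436530912086))
0.05 (np.float64(248.35382595209558), np.float64(200.09856876391467))
0.06 (np.float64(248.34987303524346), np.float64(196.84378162888206))
0.07 (np.float64(248.34587189810566), np.float64(193.54929045464385))
```

Run:
```python
from h import *
z=np.load('side.npz');c=cam('side');P=cloud(c,z['d'])
print(proj(c,[.2513,.626,.1746]),proj(c,[.2513,.626,.2046]))
Q=P[:100,20:80].reshape(-1,3);m=(abs(Q[:,0]-.25)<.1)&(abs(Q[:,1]-.626)<.1)&(Q[:,2]>.1)
print(np.sort(Q[m][:,2])[:15].round(3))
z=np.load('top.npz');c=cam('top')
P=cloud(c,z['d']);Q=P.reshape(-1,3);m=(abs(Q[:,0]-.25)<.12)&(abs(Q[:,1]-.626)<.12)&(Q[:,2]>.05);print(Q[m][::10].round(3)[:15])
print(proj(c,[.2513,.626,.1746]))
```

```text
(np.float64(55.937213568316594), np.float64(95.93008980517106)) (np.float64(53.04062994791471), np.float64(86.3124474693715))
[0.204 0.204 0.205 0.205 0.205 0.205 0.205 0.206 0.206 0.207 0.207 0.207
 0.207 0.208 0.208]
[[0.263 0.582 0.314]
 [0.262 0.563 0.328]
 [0.26  0.568 0.327]
 [0.258 0.554 0.309]
 [0.257 0.557 0.325]
 [0.256 0.569 0.328]
 [0.255 0.547 0.326]
 [0.241 0.573 0.213]
 [0.254 0.546 0.336]
 [0.251 0.538 0.308]
 [0.252 0.567 0.334]
 [0.253 0.541 0.34 ]
 [0.239 0.571 0.241]
 [0.251 0.559 0.345]
 [0.251 0.537 0.343]]
(np.float64(14.220738216745929), np.float64(299.7941555827348))
```

The camera depth puts the fingertips about 30 mm above the reported TCP, both at the start and now. So the reported z reads about 30 mm low, and contact should come near a reported 0.011–0.021.

Call:
{"fn": "step_arm", "kwargs": {
  "motion": [
    {"translation":[0,0,-0.006],"angular":[0,0,0],"gripper":255},
    {"translation":[0,0,-0.006],"angular":[0,0,0],"gripper":255},
    {"translation":[0,0,-0.003],"angular":[0,0,0],"gripper":255},
    {"translation":[0,0,-0.0005],"angular":[0,0,0],"gripper":255},
    {"translation":[0,0,-0.0005],"angular":[0,0,0],"gripper":255},
    {"translation":[0,0,-0.0005],"angular":[0,0,0],"gripper":255},
    {"translation":[0,0,0],"angular":[0,0,0],"gripper":255}
  ]
}}

```text
clock: 7.32
position: [0.5436, 0.0063, 0.0243]
tcp_rot: [0.103, 0.995, 0.0, 0.0]
ft_force: [0.7, -0.1, -0.8]
gripper_width: 0.005
grasp_force: 0.0
```

Call:
{"fn": "step_arm", "kwargs": {
  "motion": [
    {"translation":[0,0,-0.0005],"angular":[0,0,0],"gripper":255},
    {"translation":[0,0,-0.0005],"angular":[0,0,0],"gripper":255},
    {"translation":[0,0,0],"angular":[0,0,0],"gripper":255}
  ]
}}

```text
clock: 7.7
position: [0.5435, 0.0063, 0.0232]
tcp_rot: [0.103, 0.995, -0.0, -0.0]
ft_force: [0.4, -0.8, -0.2]
gripper_width: 0.004
grasp_force: 0.0
```

Call:
{"fn": "step_arm", "kwargs": {
  "motion": [
    {"translation":[0,0,-0.0005],"angular":[0,0,0],"gripper":255},
    {"translation":[0,0,-0.0005],"angular":[0,0,0],"gripper":255},
    {"translation":[0,0,0],"angular":[0,0,0],"gripper":255}
  ]
}}

```text
clock: 8.07
position: [0.5435, 0.0063, 0.0222]
tcp_rot: [0.103, 0.995, -0.0, -0.0]
ft_force: [0.8, -0.0, 0.4]
gripper_width: 0.009
grasp_force: 0.0
```

Call:
{"fn": "step_arm", "kwargs": {
  "motion": [
    {"translation":[0,0,-0.0005],"angular":[0,0,0],"gripper":255},
    {"translation":[0,0,0],"angular":[0,0,0],"gripper":255}
  ]
}}

```text
clock: 8.32
position: [0.5435, 0.0064, 0.0217]
tcp_rot: [0.103, 0.995, -0.0, -0.0]
ft_force: [0.0, -0.2, -0.0]
gripper_width: 0.006
grasp_force: 0.0
```

Call:
{"fn": "step_arm", "kwargs": {
  "motion": [
    {"translation":[0,0,-0.0005],"angular":[0,0,0],"gripper":255},
    {"translation":[0,0,0],"angular":[0,0,0],"gripper":255}
  ]
}}

```text
clock: 8.57
position: [0.5435, 0.0064, 0.0212]
tcp_rot: [0.103, 0.995, -0.0, -0.0]
ft_force: [0.4, 0.8, -0.3]
gripper_width: 0.003
grasp_force: 0.0
```

Call:
{"fn": "step_arm", "kwargs": {
  "motion": [
    {"translation":[0,0,-0.0005],"angular":[0,0,0],"gripper":255},
    {"translation":[0,0,-0.0005],"angular":[0,0,0],"gripper":255},
    {"translation":[0,0,0],"angular":[0,0,0],"gripper":255}
  ]
}}

```text
clock: 8.95
position: [0.5436, 0.0065, 0.0204]
tcp_rot: [0.103, 0.995, 0.0, 0.0]
ft_force: [-0.4, 1.5, 3.1]
gripper_width: 0.004
grasp_force: 2.0
```

Call:
{"fn": "step_arm", "kwargs": {
  "motion": [
    {"translation":[0,0,-0.0005],"angular":[0,0,0],"gripper":255},
    {"translation":[0,0,0],"angular":[0,0,0],"gripper":255}
  ]
}}

```text
clock: 9.2
position: [0.5436, 0.0065, 0.0199]
tcp_rot: [0.103, 0.995, 0.0, 0.0]
ft_force: [-1.1, 1.4, 7.2]
gripper_width: 0.001
grasp_force: 3.5
```

Contact is at a reported 0.0206, so the platter top is at about 50.5 mm, and I'm pressing at 7 N. Next I'll compute the arc.

Run:
```python
import numpy as np
C=np.array([.5783,-.0910]);p=np.array([.5436,.0065]);q=p-C;a0=np.arctan2(q[1],q[0]);r=np.hypot(*q)
a=a0-np.arange(41)*.0621;X=(C+r*np.c_[np.cos(a),np.sin(a)]).round(4);print(np.diff(X,axis=0).round(4).tolist());print(X[::10])
```

```text
[[0.0061, 0.002], [0.0062, 0.0015], [0.0064, 0.0012], [0.0063, 0.0008], [0.0064, 0.0004], [0.0065, 0.0], [0.0064, -0.0004], [0.0064, -0.0007], [0.0063, -0.0012], [0.0062, -0.0016], [0.0061, -0.002], [0.006, -0.0023], [0.0058, -0.0027], [0.0057, -0.0031], [0.0054, -0.0034], [0.0053, -0.0037], [0.005, -0.0041], [0.0047, -0.0043], [0.0044, -0.0047], [0.0042, -0.0049], [0.0038, -0.0051], [0.0035, -0.0054], [0.0032, -0.0056], [0.0028, -0.0058], [0.0024, -0.0059], [0.0021, -0.0061], [0.0017, -0.0062], [0.0013, -0.0063], [0.0009, -0.0064], [0.0006, -0.0064], [0.0001, -0.0064], [-0.0003, -0.0064], [-0.0007, -0.0064], [-0.001, -0.0063], [-0.0015, -0.0063], [-0.0019, -0.0061], [-0.0022, -0.0061], [-0.0026, -0.0058], [-0.0029, -0.0057], [-0.0033, -0.0056]]
[[ 0.5436  0.0065]
 [ 0.6068  0.0085]
 [ 0.6594 -0.0267]
 [ 0.6817 -0.0859]
 [ 0.6654 -0.147 ]]
```

Call:
{"fn": "step_arm", "kwargs": {
  "motion": [
    {"translation":[0.0061,0.002,-0.0001],"angular":[0,0,-0.0621],"gripper":255},
    {"translation":[0.0062,0.0015,0],"angular":[0,0,-0.0621],"gripper":255},
    {"translation":[0.0064,0.0012,0],"angular":[0,0,-0.0621],"gripper":255},
    {"translation":[0.0063,0.0008,0],"angular":[0,0,-0.0621],"gripper":255},
    {"translation":[0.0064,0.0004,0],"angular":[0,0,-0.0621],"gripper":255}
  ]
}}

```text
clock: 9.82
position: [0.5751, 0.013, 0.0199]
tcp_rot: [0.257, 0.967, 0.0, -0.0]
ft_force: [-2.6, 4.5, 8.2]
gripper_width: 0.003
grasp_force: 3.9
```

Call:
{"fn": "step_arm", "kwargs": {
  "motion": [
    {"translation":[0.0065,0.0,0],"angular":[0,0,-0.0621],"gripper":255},
    {"translation":[0.0064,-0.0004,0],"angular":[0,0,-0.0621],"gripper":255},
    {"translation":[0.0064,-0.0007,0],"angular":[0,0,-0.0621],"gripper":255},
    {"translation":[0.0063,-0.0012,0],"angular":[0,0,-0.0621],"gripper":255},
    {"translation":[0.0062,-0.0016,0],"angular":[0,0,-0.0621],"gripper":255},
    {"translation":[0.0061,-0.002,0],"angular":[0,0,-0.0621],"gripper":255},
    {"translation":[0.006,-0.0023,0],"angular":[0,0,-0.0621],"gripper":255}
  ]
}}

```text
clock: 10.7
position: [0.6193, 0.0049, 0.02]
tcp_rot: [0.459, 0.889, 0.001, -0.0]
ft_force: [-1.9, 4.1, 6.6]
gripper_width: 0.004
grasp_force: 3.6
```

Call:
{"fn": "step_arm", "kwargs": {
  "motion": [
    {"translation":[0.0058,-0.0027,-0.0001],"angular":[0,0,-0.0621],"gripper":255},
    {"translation":[0.0057,-0.0031,-0.0001],"angular":[0,0,-0.0621],"gripper":255},
    {"translation":[0.0054,-0.0034,0],"angular":[0,0,-0.0621],"gripper":255},
    {"translation":[0.0053,-0.0037,0],"angular":[0,0,-0.0621],"gripper":255},
    {"translation":[0.005,-0.0041,0],"angular":[0,0,-0.0621],"gripper":255},
    {"translation":[0.0047,-0.0043,0],"angular":[0,0,-0.0621],"gripper":255},
    {"translation":[0.0044,-0.0047,0],"angular":[0,0,-0.0621],"gripper":255},
    {"translation":[0.0042,-0.0049,0],"angular":[0,0,-0.0621],"gripper":255}
  ]
}}

```text
clock: 11.7
position: [0.66, -0.0263, 0.0198]
tcp_rot: [0.663, 0.748, 0.001, 0.0]
ft_force: [-0.3, 2.3, 7.3]
gripper_width: 0.004
grasp_force: 3.7
```

Run:
```python
from h import *
s=bot.state();print(s['position'],s['ft_force'],s['torque'],s['joint_positions'].round(2))
```

```text
[ 0.65999786 -0.02632898  0.01984872] [-0.25834306  2.30005945  7.31635784] [ 0.63614261  0.20872417 -0.00261369] [-0.52  0.66  0.66  1.79 -0.52  0.87  0.5 ]
```

Call:
{"fn": "step_arm", "kwargs": {
  "motion": [
    {"translation":[0.0038,-0.0051,-0.0001],"angular":[0,0,-0.0621],"gripper":255},
    {"translation":[0.0035,-0.0054,0],"angular":[0,0,-0.0621],"gripper":255},
    {"translation":[0.0032,-0.0056,0],"angular":[0,0,-0.0621],"gripper":255},
    {"translation":[0.0028,-0.0058,0],"angular":[0,0,-0.0621],"gripper":255},
    {"translation":[0.0024,-0.0059,0],"angular":[0,0,-0.0621],"gripper":255},
    {"translation":[0.0021,-0.0061,0],"angular":[0,0,-0.0621],"gripper":255},
    {"translation":[0.0017,-0.0062,0],"angular":[0,0,-0.0621],"gripper":255},
    {"translation":[0.0013,-0.0063,0],"angular":[0,0,-0.0621],"gripper":255}
  ]
}}

```text
clock: 12.7
position: [0.6804, -0.073, 0.0197]
tcp_rot: [0.827, 0.562, 0.0, -0.0]
ft_force: [-1.3, 2.6, 9.7]
gripper_width: 0.007
grasp_force: 4.0
```

Call:
{"fn": "step_arm", "kwargs": {
  "motion": [
    {"translation":[0.0009,-0.0064,0],"angular":[0,0,-0.0621],"gripper":255},
    {"translation":[0.0006,-0.0064,0],"angular":[0,0,-0.0621],"gripper":255},
    {"translation":[0.0001,-0.0064,0],"angular":[0,0,-0.0621],"gripper":255},
    {"translation":[-0.0003,-0.0064,0],"angular":[0,0,-0.0621],"gripper":255},
    {"translation":[-0.0007,-0.0064,0],"angular":[0,0,-0.0621],"gripper":255},
    {"translation":[-0.001,-0.0063,0],"angular":[0,0,-0.0621],"gripper":255},
    {"translation":[0,0,0],"angular":[0,0,0],"gripper":255}
  ]
}}

```text
clock: 13.58
position: [0.6793, -0.112, 0.0195]
tcp_rot: [0.917, 0.399, -0.0, -0.0]
ft_force: [-4.0, 0.5, 8.6]
gripper_width: 0.003
grasp_force: 4.3
```

Run:
```python
from h import *
s=bot.state();print(s['position'],s['ft_force'])
i,d=cams.snapshot('top'); j,_=cams.snapshot('side')
np.savez('t2',i=i,d=d,j=j)
cv2.imwrite('pics/c3.png',np.hstack([cv2.resize(i[140:240,230:330],(400,400),interpolation=2),cv2.resize(j[170:270,200:300],(400,400),interpolation=2)]))
```

```text
[ 0.67934644 -0.1119617   0.01954319] [-4.03057768  0.45296959  8.58742857]
```

View pics/c3.png

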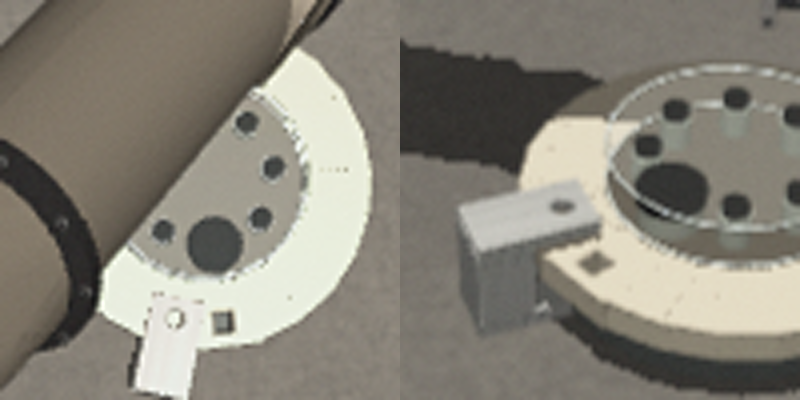

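The top view shows the slot at (285.5,220.2), just clockwise-short of the bracket hole at (273.5,219.3). The jar is at (283.4,200.7).

Run:
```python
from h import *
z=np.load('t2.npz');i=z['i'];c=cam('top')
I=np.load('top.npz')['i']
def cen(img,x0,x1,y0,y1,t,dark=True):
    g=img[y0:y1,x0:x1].min(-1).astype(float); w=np.clip((t-g) if dark else (g-t),0,None); v,u=np.mgrid[y0:y1,x0:x1]
    return (u*w).sum()/w.sum(),(v*w).sum()/w.sum()
# refit centre with z=.0505
r=(slice(120,260),slice(220,340));m=np.zeros(I.shape[:2],np.uint8);m[r]=(I[r].min(-1)>185)*255
cn=max(cv2.findContours(m,0,cv2.CHAIN_APPROX_NONE)[0],key=cv2.contourArea)[:,0]
W=np.array([onplane(c,u,v,.0505)[:2] for u,v in cn])
from scipy.optimize import least_squares
s=least_squares(lambda p:np.hypot(*(W-p[:2]).T)-p[2],[*W.mean(0),.125],loss='soft_l1',f_scale=.002);print(s.x)
C=s.x[:2]
def rep(n,uv,h):
    p=onplane(c,*uv,h)[:2];q=p-C;a=np.degrees(np.arctan2(q[1],q[0]));print(n,np.round(uv,1),p.round(4),np.hypot(*q).round(4),a.round(2));return a
rep('slot0',cen(I,301,314,156,168,170),.0505)
rep('slot1',cen(i,281,290,216,225,170),.0505)
rep('jar0',cen(I,286,302,165,181,70),.075); rep('jar1',cen(i,275,292,192,209,70),.075)
rep('hole',(273.4,219.3),.065)
```

```text
[ 0.57768351 -0.09076071  0.12339435]
slot0 [308.1 160.9] [ 0.6519 -0.1749] 0.1122 -48.56
slot1 [285.7 220.3] [ 0.4719 -0.1056] 0.1069 -171.99
jar0 [293.6 171.8] [ 0.6141 -0.1287] 0.0526 -46.12
jar1 [280.4 198.6] [ 0.5342 -0.089 ] 0.0436 177.71
hole [273.4 219.3] [ 0.4739 -0.0685] 0.1062 167.9
```

Call:
{"fn": "step_arm", "kwargs": {
  "motion": [
    {"translation":[-0.0014,-0.0059,0],"angular":[0,0,-0.0582],"gripper":255},
    {"translation":[-0.0017,-0.0058,0],"angular":[0,0,-0.0582],"gripper":255},
    {"translation":[-0.0021,-0.0057,0],"angular":[0,0,-0.0582],"gripper":255},
    {"translation":[-0.0024,-0.0055,0],"angular":[0,0,-0.0582],"gripper":255},
    {"translation":[-0.0027,-0.0054,0],"angular":[0,0,-0.0582],"gripper":255},
    {"translation":[-0.003,-0.0052,0],"angular":[0,0,-0.0582],"gripper":255},
    {"translation":[0,0,0],"angular":[0,0,0],"gripper":255}
  ]
}}

```text
clock: 14.55
position: [0.666, -0.1451, 0.0195]
tcp_rot: [0.972, 0.234, -0.0, -0.0]
ft_force: [-4.4, 2.3, 8.3]
gripper_width: 0.006
grasp_force: 4.3
```

Run:
```python
from h import *
s=bot.state();print(s['position'],s['ft_force'],s['joint_positions'].round(2))
i,d=cams.snapshot('top'); j,_=cams.snapshot('side')
np.savez('t3',i=i,d=d,j=j)
cv2.imwrite('pics/c4.png',np.hstack([cv2.resize(i[180:240,250:310],(400,400),interpolation=2),cv2.resize(j[190:260,205:275],(400,400),interpolation=2)]))
```

```text
[ 0.66599868 -0.14505573  0.01950594] [-4.38287724  2.27529525  8.27068037] [-0.49  0.82  0.94  1.74 -0.78  1.   -0.35]
```

View pics/c4.png

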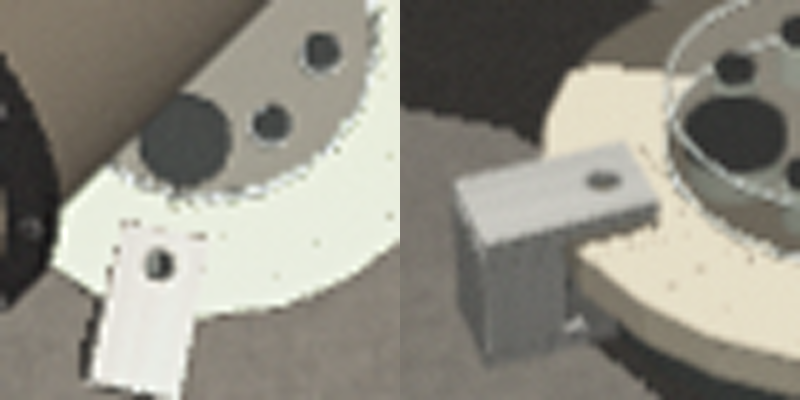

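The bracket hole now looks dark, so the slot is under it. I'll lift off and check with the wrist camera.

Call:
{"fn": "step_arm", "kwargs": {
  "motion": [
    {"translation":[0,0,0.001],"angular":[0,0,0],"gripper":255},
    {"translation":[0,0,0.004],"angular":[0,0,0],"gripper":255},
    {"translation":[0,0,0.03],"angular":[0,0,0],"gripper":255},
    {"translation":[0,0,0.04],"angular":[0,0,0.15],"gripper":255},
    {"translation":[-0.02,0,0.04],"angular":[0,0,0.15],"gripper":255},
    {"translation":[-0.03,0.01,0.04],"angular":[0,0,0.15],"gripper":255}
  ]
}}

```text
clock: 15.4
position: [0.616, -0.1359, 0.1755]
tcp_rot: [0.894, 0.448, -0.0, 0.001]
ft_force: [-0.5, 0.4, 1.3]
gripper_width: 0.003
grasp_force: 0.0
```

Run:
```python
from h import *
from scipy.spatial.transform import Rotation as Ro
s=bot.state();c=cam('wrist');o=-c[3].T@c[4];R=Ro.from_quat(s['tcp_rot'])
print(s['position'],'cam in tool',R.inv().apply(o-s['position']).round(4),'axis in tool',R.inv().apply(c[3][2]).round(3),c[0])
print('axis world',c[3][2].round(3),o.round(3),s['joint_positions'].round(2))
```

```text
[ 0.61604934 -0.13587618  0.17551664] cam in tool [ 0.0768 -0.0004 -0.2093] axis in tool [-0.267  0.001  0.964] 345.2810451983792
axis world [-0.159 -0.215 -0.964] [ 0.662 -0.074  0.385] [-0.6   0.54  1.02  1.75 -0.5   1.14 -0.07]
```

Call:
{"fn": "step_arm", "kwargs": {
  "motion": [
    {"translation":[-0.007,0.005,0],"angular":[0,0,0.182],"gripper":255},
    {"translation":[-0.007,0.005,0],"angular":[0,0,0.182],"gripper":255},
    {"translation":[-0.007,0.005,0],"angular":[0,0,0.182],"gripper":255},
    {"translation":[-0.007,0.005,0],"angular":[0,0,0.182],"gripper":255},
    {"translation":[-0.007,0.005,0],"angular":[0,0,0.182],"gripper":255},
    {"translation":[-0.007,0.005,0],"angular":[0,0,0.182],"gripper":255},
    {"translation":[-0.007,0.005,0],"angular":[0,0,0.182],"gripper":255},
    {"translation":[-0.007,0.005,0],"angular":[0,0,0.182],"gripper":255},
    {"translation":[-0.007,0.006,0],"angular":[0,0,0.182],"gripper":255},
    {"translation":[-0.004,0.005,0],"angular":[0,0,0.182],"gripper":255}
  ]
}}

```text
clock: 16.65
position: [0.5491, -0.084, 0.1745]
tcp_rot: [0.195, 0.981, 0.0, 0.0]
ft_force: [-0.6, 0.6, 0.1]
gripper_width: 0.005
grasp_force: 0.0
```

Call:
{"fn": "step_arm", "kwargs": {
  "motion": [
    {"translation":[0,0,0],"angular":[0,0,0.182],"gripper":255},
    {"translation":[0,0,0],"angular":[0,0,0],"gripper":255}
  ]
}}

```text
clock: 16.9
position: [0.5494, -0.0843, 0.1745]
tcp_rot: [0.108, 0.994, 0.0, 0.0]
ft_force: [0.6, 0.3, 0.4]
gripper_width: 0.005
grasp_force: 0.0
```

Run:
```python
from h import *
s=bot.state();c=cam('wrist');i,d=cams.snapshot('wrist');np.savez('w1',i=i,d=d)
print(s['position'],s['tcp_rot'],s['joint_positions'].round(2))
u,v=[int(k) for k in proj(c,[.474,-.0685,.065])];print(u,v)
a=cv2.resize(i[max(v-40,0):v+40,max(u-40,0):u+40],(400,400),interpolation=2)
cv2.imwrite('pics/w1.png',np.hstack([cv2.resize(i,(400,300)),a[:300]]) if 0 else np.hstack([cv2.copyMakeBorder(cv2.resize(i,(400,300)),0,100,0,0,0),a]))
```

```text
[ 0.54942573 -0.08426239  0.17454771] [1.08115784e-01 9.94138286e-01 9.02703780e-05 1.93477204e-04] [-0.46  0.26  0.59  1.9  -0.17  1.03  1.56]
248 95
```

View pics/w1.png

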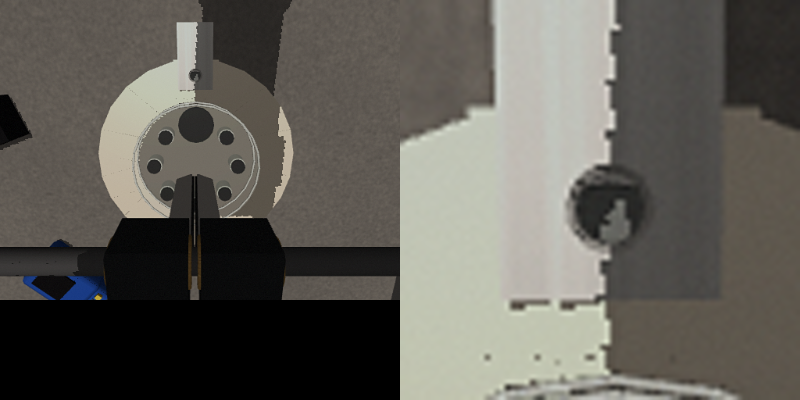

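The hole shows only the dark foot through it, centred at wrist pixel (249.2,96.2), with no platter visible. So the slot is aligned. Next I'll look at the pin from a similar viewpoint.

Run:
```python
from h import *
c=cam('wrist');print('hole',onplane(c,249.2,96.2,.065).round(4))
i=np.load('w1.npz')['i'];g=i[80:112,233:265].min(-1);print((g[16]).tolist());print(g[:,16].tolist())
```

```text
hole [ 0.4744 -0.0678  0.065 ]
[178, 178, 177, 180, 184, 186, 189, 188, 134, 114, 42, 37, 38, 41, 40, 41, 40, 38, 94, 100, 44, 39, 39, 38, 58, 62, 71, 76, 74, 73, 73, 70]
[183, 76, 86, 189, 187, 187, 187, 168, 43, 54, 75, 50, 34, 40, 41, 39, 40, 39, 93, 37, 98, 97, 93, 85, 128, 144, 184, 63, 65, 66, 79, 78]
```

Call:
{"fn": "step_arm", "kwargs": {
  "motion": [
    {"translation":[0,-0.05,0.005],"angular":[0,0,0],"gripper":255},
    {"translation":[0,-0.05,0],"angular":[0,0,0],"gripper":200},
    {"translation":[0,-0.05,0],"angular":[0,0,0],"gripper":150},
    {"translation":[0,-0.05,0],"angular":[0,0,0],"gripper":120},
    {"translation":[0,-0.05,0],"angular":[0,0,0],"gripper":120},
    {"translation":[0,-0.037,0],"angular":[0,0,0],"gripper":120},
    {"translation":[0,0,0],"angular":[0,0,0],"gripper":120},
    {"translation":[0,0,0],"angular":[0,0,0],"gripper":120}
  ]
}}

```text
clock: 17.95
position: [0.5494, -0.3706, 0.1791]
tcp_rot: [0.109, 0.994, 0.0, -0.0]
ft_force: [-0.2, 0.8, -0.2]
gripper_width: 0.53
grasp_force: 0.0
```

Run:
```python
from h import *
s=bot.state();c=cam('wrist');i,d=cams.snapshot('wrist');np.savez('w2',i=i,d=d)
print(s['position'],s['tcp_rot'],s['gripper_width'])
u,v=[int(k) for k in proj(c,[.476,-.356,.075])];print(u,v,u-40,v-40)
cv2.imwrite('pics/w2.png',cv2.resize(i[max(0,v-40):v+40,u-40:u+40],(480,480),interpolation=2))
```

```text
[ 0.54941967 -0.37064436  0.17905822] [ 1.08834423e-01  9.94059854e-01  4.47506278e-05 -2.71341536e-04] 0.5302367595745423
247 98 207 58
```

View pics/w2.png

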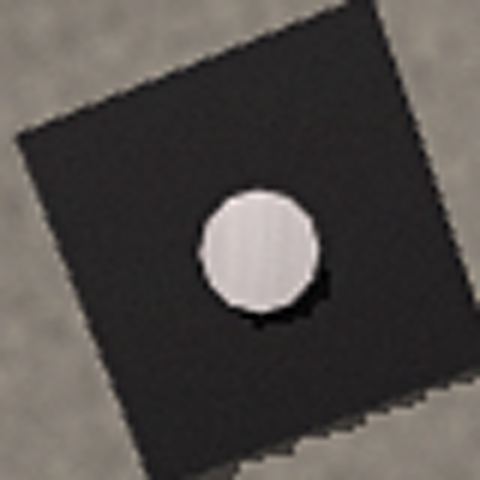

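The pin head is a clear disc at wrist pixel (249.9,99.4), about 20 px across, which matches 18 mm.

Run:
```python
from h import *
s=bot.state();c=cam('wrist');i=np.load('w2.npz')['i']
g=(i[78:120,228:270].min(-1)>110).astype(np.uint8);m=cv2.moments(g,True);u,v=228+m['m10']/m['m00'],78+m['m01']/m['m00']
p=onplane(c,u,v,.075);print(u,v,m['m00'],p.round(4),(p-s['position']).round(4))
d=np.load('w2.npz')['d'];P=cloud(c,d);print(P[int(v),int(u)],P[int(v)+20,int(u)])
```

```text
249.76221498371336 99.33224755700326 307.0 [ 0.4773 -0.3538  0.075 ] [-0.0724  0.0162 -0.1041]
[ 0.47684606 -0.35441416  0.07519877] [ 0.49552568 -0.35852845  0.04603594]
```

Call:
{"fn": "step_arm", "kwargs": {
  "motion": [
    {"translation":[-0.04,0.008,0],"angular":[0,0,0],"gripper":120},
    {"translation":[-0.032,0.0085,-0.01],"angular":[0,0,0],"gripper":120},
    {"translation":[0,0,-0.04],"angular":[0,0,0],"gripper":120},
    {"translation":[0,0,-0.04],"angular":[0,0,0],"gripper":120},
    {"translation":[0,0,-0.035],"angular":[0,0,0],"gripper":120},
    {"translation":[0,0,-0.02],"angular":[0,0,0],"gripper":120},
    {"translation":[0,0,-0.006],"angular":[0,0,0],"gripper":120},
    {"translation":[0,0,-0.006],"angular":[0,0,0],"gripper":120},
    {"translation":[0,0,0],"angular":[0,0,0],"gripper":120}
  ]
}}

```text
clock: 19.12
position: [0.4777, -0.3547, 0.0229]
tcp_rot: [0.108, 0.994, -0.0, 0.0]
ft_force: [-0.3, -0.7, 0.2]
gripper_width: 0.529
grasp_force: 0.0
```

Call:
{"fn": "step_arm", "kwargs": {
  "motion": [
    {"translation":[0,0,-0.002],"angular":[0,0,0],"gripper":180},
    {"translation":[0,0,0],"angular":[0,0,0],"gripper":220},
    {"translation":[0,0,0],"angular":[0,0,0],"gripper":255},
    {"translation":[0,0,0],"angular":[0,0,0],"gripper":255},
    {"translation":[0,0,0],"angular":[0,0,0],"gripper":255},
    {"translation":[0,0,0],"angular":[0,0,0],"gripper":255}
  ],
  "newtons": 20
}}

```text
clock: 19.88
position: [0.4775, -0.3546, 0.0205]
tcp_rot: [0.108, 0.994, -0.0, 0.0]
ft_force: [0.2, 0.5, 1.9]
gripper_width: 0.177
grasp_force: 20.0
```

Call:
{"fn": "step_arm", "kwargs": {
  "motion": [
    {"translation":[0,0,0.01],"angular":[0,0,0],"gripper":255},
    {"translation":[0,0,0.03],"angular":[0,0,0],"gripper":255},
    {"translation":[0,0,0.03],"angular":[0,0,0],"gripper":255},
    {"translation":[0,0.03,0.027],"angular":[0,0,0],"gripper":255},
    {"translation":[0,0.05,0],"angular":[0,0,0],"gripper":255},
    {"translation":[0,0.05,0],"angular":[0,0,0],"gripper":255},
    {"translation":[-0.003,0.05,0],"angular":[0,0,0],"gripper":255},
    {"translation":[0,0.05,0],"angular":[0,0,0],"gripper":255},
    {"translation":[0,0.04,0],"angular":[0,0,0],"gripper":255},
    {"translation":[0,0.0166,0],"angular":[0,0,0],"gripper":255}
  ]
}}

```text
clock: 21.12
position: [0.4744, -0.0656, 0.1179]
tcp_rot: [0.106, 0.994, 0.0, 0.0]
ft_force: [-0.6, 0.5, -0.5]
gripper_width: 0.179
grasp_force: 20.0
```

Call:
{"fn": "step_arm", "kwargs": {
  "motion": [
    {"translation":[0,0,0],"angular":[0,0,0],"gripper":255},
    {"translation":[0,0,0],"angular":[0,0,0],"gripper":255}
  ]
}}

```text
clock: 21.38
position: [0.4744, -0.0688, 0.1176]
tcp_rot: [0.108, 0.994, -0.0, 0.0]
ft_force: [-0.2, 0.6, -0.1]
gripper_width: 0.178
grasp_force: 20.0
```

Run:
```python
from h import *
s=bot.state();print(s['position'],s['tcp_rot'],s['ft_force'])
i,d=cams.snapshot('side');c=cam('side');t=s['position']-[0,0,.0115];u,v=proj(c,t);print(u,v,proj(c,[.4744,-.0678,.065]))
u,v=int(u),int(v);P=cloud(c,d);print([(k,(P[k,u]*1e3).round().tolist()) for k in range(v-8,v+10,2)])
cv2.imwrite('pics/s5.png',cv2.resize(i[v-35:v+35,u-45:u+45],(720,560),interpolation=2));print(u-45,v-35)
```

```text
[ 0.47441994 -0.06882422  0.11764485] [ 1.07949095e-01  9.94156407e-01 -7.27736352e-05  1.59477861e-04] [-0.16409667  0.60609721 -0.12786608]
240.5024366268467 207.19152145357577 (np.float64(240.4853443204031), np.float64(221.48429281844008))
[(199, [472.0, -72.0, 131.0]), (201, [472.0, -71.0, 126.0]), (203, [470.0, -74.0, 123.0]), (205, [472.0, -71.0, 115.0]), (207, [471.0, -73.0, 111.0]), (209, [507.0, -13.0, 50.0]), (211, [503.0, -20.0, 51.0]), (213, [498.0, -27.0, 51.0]), (215, [495.0, -32.0, 50.0])]
195 172
```

View pics/s5.png

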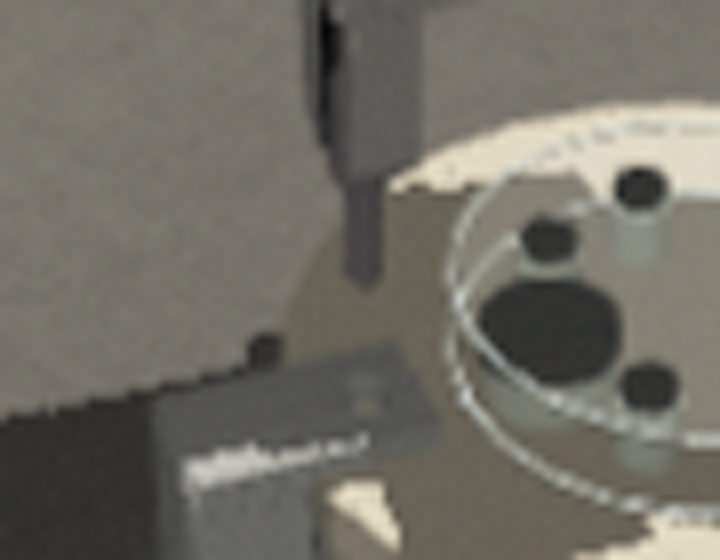

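The pin hangs upright with its tip at column 240.3, directly over the hole at 240.7. I'll lower it carefully.

Call:
{"fn": "step_arm", "kwargs": {
  "motion": [
    {"translation":[0,0,-0.015],"angular":[0,0,0],"gripper":255},
    {"translation":[0,0,-0.015],"angular":[0,0,0],"gripper":255},
    {"translation":[0,0,-0.008],"angular":[0,0,0],"gripper":255},
    {"translation":[0,0,-0.001],"angular":[0,0,0],"gripper":255},
    {"translation":[0,0,-0.001],"angular":[0,0,0],"gripper":255},
    {"translation":[0,0,-0.001],"angular":[0,0,0],"gripper":255},
    {"translation":[0,0,0],"angular":[0,0,0],"gripper":255}
  ]
}}

```text
clock: 22.3
position: [0.4746, -0.0679, 0.0766]
tcp_rot: [0.107, 0.994, 0.0, 0.0]
ft_force: [-0.0, 0.2, -0.4]
gripper_width: 0.179
grasp_force: 20.0
```

Call:
{"fn": "step_arm", "kwargs": {
  "motion": [
    {"translation":[0,0,-0.001],"angular":[0,0,0],"gripper":255},
    {"translation":[0,0,-0.001],"angular":[0,0,0],"gripper":255}
  ]
}}

```text
clock: 22.55
position: [0.4744, -0.0679, 0.0744]
tcp_rot: [0.108, 0.994, 0.0, 0.0]
ft_force: [-0.5, -0.4, -0.4]
gripper_width: 0.177
grasp_force: 20.0
```

Call:
{"fn": "step_arm", "kwargs": {
  "motion": [
    {"translation":[0,-0.0006,-0.001],"angular":[0,0,0],"gripper":255},
    {"translation":[0,0,-0.001],"angular":[0,0,0],"gripper":255},
    {"translation":[0,0,0],"angular":[0,0,0],"gripper":255}
  ]
}}

```text
clock: 22.92
position: [0.4744, -0.0685, 0.0723]
tcp_rot: [0.108, 0.994, -0.0, -0.0]
ft_force: [-0.3, 0.6, -0.5]
gripper_width: 0.178
grasp_force: 20.0
```

Call:
{"fn": "step_arm", "kwargs": {
  "motion": [
    {"translation":[0,0,-0.001],"angular":[0,0,0],"gripper":255},
    {"translation":[0,0,-0.001],"angular":[0,0,0],"gripper":255},
    {"translation":[0,0,-0.001],"angular":[0,0,0],"gripper":255},
    {"translation":[0,0,0],"angular":[0,0,0],"gripper":255}
  ]
}}

```text
clock: 23.42
position: [0.4744, -0.0684, 0.0693]
tcp_rot: [0.107, 0.994, 0.0, -0.0]
ft_force: [1.2, 1.2, -0.8]
gripper_width: 0.175
grasp_force: 20.0
```

Call:
{"fn": "step_arm", "kwargs": {
  "motion": [
    {"translation":[0,0,-0.001],"angular":[0,0,0],"gripper":255},
    {"translation":[0,0,-0.001],"angular":[0,0,0],"gripper":255},
    {"translation":[0,0,-0.001],"angular":[0,0,0],"gripper":255},
    {"translation":[0,0,-0.001],"angular":[0,0,0],"gripper":255},
    {"translation":[0,0,-0.001],"angular":[0,0,0],"gripper":255},
    {"translation":[0,0,-0.001],"angular":[0,0,0],"gripper":255},
    {"translation":[0,0,-0.001],"angular":[0,0,0],"gripper":255}
  ]
}}

```text
clock: 24.3
position: [0.4744, -0.0685, 0.0623]
tcp_rot: [0.107, 0.994, 0.0, -0.0]
ft_force: [0.6, 4.4, 1.9]
gripper_width: 0.18
grasp_force: 20.0
```

Call:
{"fn": "step_arm", "kwargs": {
  "motion": [
    {"translation":[0,0,-0.001],"angular":[0,0,0],"gripper":255},
    {"translation":[0,0,0],"angular":[0,0,0],"gripper":255}
  ]
}}

```text
clock: 24.55
position: [0.4744, -0.0685, 0.0613]
tcp_rot: [0.108, 0.994, -0.0, -0.0]
ft_force: [1.5, 3.4, -1.8]
gripper_width: 0.179
grasp_force: 20.0
```

Call:
{"fn": "step_arm", "kwargs": {
  "motion": [
    {"translation":[0,0,-0.001],"angular":[0,0,0],"gripper":255},
    {"translation":[0,0,0],"angular":[0,0,0],"gripper":255}
  ]
}}

```text
clock: 24.8
position: [0.4744, -0.0685, 0.0603]
tcp_rot: [0.108, 0.994, -0.0, -0.0]
ft_force: [1.2, 3.2, -0.7]
gripper_width: 0.182
grasp_force: 20.0
```

Call:
{"fn": "step_arm", "kwargs": {
  "motion": [
    {"translation":[0.0002,0.0004,0],"angular":[0,0,0],"gripper":255},
    {"translation":[0,0,-0.001],"angular":[0,0,0],"gripper":255},
    {"translation":[0,0,0],"angular":[0,0,0],"gripper":255}
  ]
}}

```text
clock: 25.18
position: [0.4745, -0.0683, 0.0593]
tcp_rot: [0.108, 0.994, -0.0, -0.0]
ft_force: [1.6, 1.3, -1.4]
gripper_width: 0.175
grasp_force: 20.0
```

Call:
{"fn": "step_arm", "kwargs": {
  "motion": [
    {"translation":[0,0,-0.001],"angular":[0,0,0],"gripper":255},
    {"translation":[0,0,-0.001],"angular":[0,0,0],"gripper":255},
    {"translation":[0,0,0],"angular":[0,0,0],"gripper":255}
  ]
}}

```text
clock: 25.55
position: [0.4745, -0.0682, 0.0572]
tcp_rot: [0.108, 0.994, -0.0, -0.0]
ft_force: [1.0, 1.3, -0.8]
gripper_width: 0.177
grasp_force: 20.0
```

Forces are low and the tip is in the slot, so I'll carry on down to a reported z of about 0.042.

Call:
{"fn": "step_arm", "kwargs": {
  "motion": [
    {"translation":[0.0002,0.0003,-0.001],"angular":[0,0,0],"gripper":255},
    {"translation":[0,0,-0.001],"angular":[0,0,0],"gripper":255},
    {"translation":[0,0,-0.001],"angular":[0,0,0],"gripper":255},
    {"translation":[0,0,-0.001],"angular":[0,0,0],"gripper":255},
    {"translation":[0,0,-0.001],"angular":[0,0,0],"gripper":255},
    {"translation":[0,0,0],"angular":[0,0,0],"gripper":255}
  ]
}}

```text
clock: 26.3
position: [0.4748, -0.0679, 0.0523]
tcp_rot: [0.108, 0.994, -0.0, -0.0]
ft_force: [-1.2, 0.1, -0.9]
gripper_width: 0.176
grasp_force: 20.0
```

Call:
{"fn": "step_arm", "kwargs": {
  "motion": [
    {"translation":[0,0,-0.001],"angular":[0,0,0],"gripper":255},
    {"translation":[0,0,-0.001],"angular":[0,0,0],"gripper":255},
    {"translation":[0,0,-0.001],"angular":[0,0,0],"gripper":255},
    {"translation":[0,0,-0.001],"angular":[0,0,0],"gripper":255},
    {"translation":[0,0,-0.001],"angular":[0,0,0],"gripper":255},
    {"translation":[0,0,0],"angular":[0,0,0],"gripper":255}
  ]
}}

```text
clock: 27.05
position: [0.4747, -0.0679, 0.0473]
tcp_rot: [0.108, 0.994, -0.0, -0.0]
ft_force: [0.6, -0.4, -0.8]
gripper_width: 0.178
grasp_force: 20.0
```

Call:
{"fn": "step_arm", "kwargs": {
  "motion": [
    {"translation":[0,0,-0.001],"angular":[0,0,0],"gripper":255},
    {"translation":[0,0,-0.001],"angular":[0,0,0],"gripper":255},
    {"translation":[0,0,-0.001],"angular":[0,0,0],"gripper":255},
    {"translation":[0,0,0],"angular":[0,0,0],"gripper":255}
  ]
}}

```text
clock: 27.55
position: [0.4747, -0.0678, 0.0443]
tcp_rot: [0.107, 0.994, -0.0, -0.0]
ft_force: [0.2, 0.0, -0.6]
gripper_width: 0.178
grasp_force: 20.0
```

Call:
{"fn": "step_arm", "kwargs": {
  "motion": [
    {"translation":[0,0,-0.001],"angular":[0,0,0],"gripper":255},
    {"translation":[0,0,-0.001],"angular":[0,0,0],"gripper":255},
    {"translation":[0,0,-0.0005],"angular":[0,0,0],"gripper":255},
    {"translation":[0,0,0],"angular":[0,0,0],"gripper":255}
  ]
}}

```text
clock: 28.05
position: [0.4748, -0.0679, 0.0418]
tcp_rot: [0.108, 0.994, -0.0, -0.0]
ft_force: [0.0, 0.5, -1.3]
gripper_width: 0.176
grasp_force: 20.0
```

Call:
{"fn": "step_arm", "kwargs": {
  "motion": [
    {"translation":[0,0,-0.0005],"angular":[0,0,0],"gripper":255},
    {"translation":[0,0,-0.0005],"angular":[0,0,0],"gripper":255},
    {"translation":[0,0,0],"angular":[0,0,0],"gripper":255}
  ]
}}

```text
clock: 28.42
position: [0.4748, -0.0679, 0.0408]
tcp_rot: [0.108, 0.994, -0.0, -0.0]
ft_force: [-0.2, -1.0, -1.6]
gripper_width: 0.181
grasp_force: 20.0
```

Call:
{"fn": "step_arm", "kwargs": {
  "motion": [
    {"translation":[0,0,-0.0005],"angular":[0,0,0],"gripper":255},
    {"translation":[0,0,0],"angular":[0,0,0],"gripper":255}
  ]
}}

```text
clock: 28.68
position: [0.4748, -0.0678, 0.0404]
tcp_rot: [0.108, 0.994, 0.0, 0.0]
ft_force: [-0.6, -0.5, 2.7]
gripper_width: 0.175
grasp_force: 20.0
```

Call:
{"fn": "step_arm", "kwargs": {
  "motion": [
    {"translation":[0,0,-0.0003],"angular":[0,0,0],"gripper":255},
    {"translation":[0,0,0],"angular":[0,0,0],"gripper":255}
  ]
}}

```text
clock: 28.92
position: [0.4749, -0.0678, 0.0404]
tcp_rot: [0.108, 0.994, 0.0, 0.0]
ft_force: [-2.0, 0.7, 9.3]
gripper_width: 0.179
grasp_force: 20.0
```

The head is seated on the bracket, with 9 N at exactly the expected height. I'll relax, release, and retreat straight up.

Call:
{"fn": "step_arm", "kwargs": {
  "motion": [
    {"translation":[0,0,0.0004],"angular":[0,0,0],"gripper":255},
    {"translation":[0,0,0],"angular":[0,0,0],"gripper":200},
    {"translation":[0,0,0],"angular":[0,0,0],"gripper":130},
    {"translation":[0,0,0],"angular":[0,0,0],"gripper":120},
    {"translation":[0,0,0],"angular":[0,0,0],"gripper":120},
    {"translation":[0,0,0.01],"angular":[0,0,0],"gripper":120},
    {"translation":[0,0,0.03],"angular":[0,0,0],"gripper":120},
    {"translation":[0,0,0.05],"angular":[0,0,0],"gripper":120},
    {"translation":[0.04,0,0.03],"angular":[0,0,0],"gripper":120},
    {"translation":[0.035,0,0.02],"angular":[0,0,0],"gripper":120}
  ]
}}

```text
clock: 30.18
position: [0.5515, -0.0676, 0.1833]
tcp_rot: [0.107, 0.994, 0.001, 0.001]
ft_force: [-0.1, -0.4, 0.0]
gripper_width: 0.53
grasp_force: 0.0
```

Run:
```python
from h import *
s=bot.state();print(s['position'],s['ft_force'],s['gripper_width'])
i,d=cams.snapshot('side');P=cloud(cam('side'),d)
v,u=np.mgrid[195:225,230:252];Q=P[195:225,230:252].reshape(-1,3);m=(abs(Q[:,0]-.474)<.014)&(abs(Q[:,1]+.068)<.014)&(Q[:,2]>.08);print(m.sum(),np.sort(Q[m][:,2])[-5:],Q[m].mean(0))
cv2.imwrite('pics/s6.png',cv2.resize(i[170:260,200:320],(800,600),interpolation=2))
```

```text
[ 0.55146322 -0.06763128  0.18327695] [-0.09648343 -0.40331269  0.03013231] 0.5303973713805956
75 [0.09621716 0.09635825 0.09639403 0.09662356 0.09704504] [ 0.47232205 -0.07149687  0.09041835]
```

View pics/s6.png

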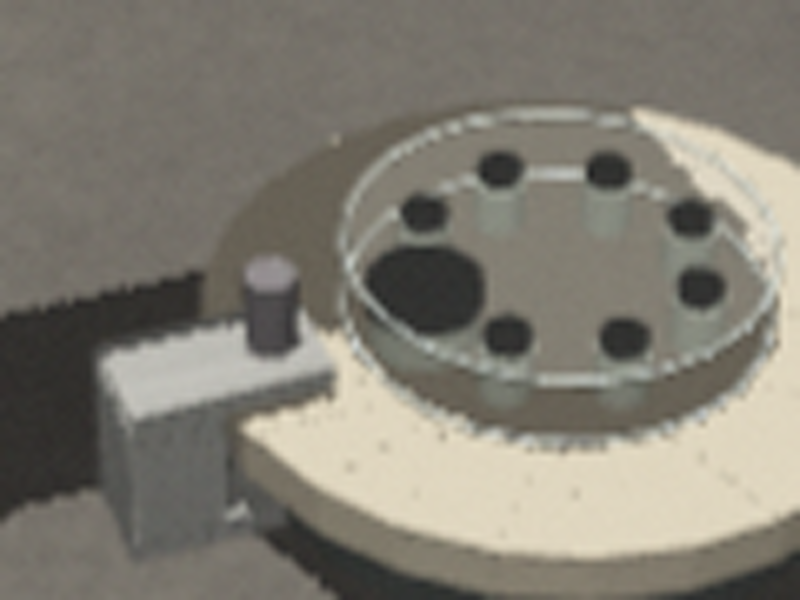

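The pin head, crop (272,305), rests flat on the bracket with its top at about 95 mm. It is upright and the jar is at the front.

```bash
python3 -c "
from bench import ticket
print(ticket.finish_job())"
```

```text
the job is handed in; nothing more can be done
None
```

The job is handed in at about 30 s: the jar stands at the front, the pin is fully home through bracket and platter and released, and forces read at most about 10 N on the platter and on the pin; the verdict was not shown.

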